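# Bolt the long tool chest shut

## Task

Class is over: bolt shut the long steel tool chest by pushing the sliding bolt on its lid across until its tip is fully home in the keeper. The square chest beside it has the same bolt and is still in use, so leave that bolt drawn back as it is.

Things in the scene. Friction and masses are not known exactly. Their poses are not given: they have to be found in the camera images.
- bolt (a joint): Travel (m) of the bolt on the LONG chest: 0 drawn back, starts within 0 to 0.012, tip at the keeper's mouth at 0.024, fully home against its stop at 0.045. Stiff (about 3 N), stays where left. Long chest: grey steel box fixed to the table, 160 x 320 mm, lid top at z = 0.100, flat two-leaf lid; the bolt lies along its long midline, across the seam.
- bolt_knob (a point): Knob of the long chest's bolt: upright steel pin, 16 mm across, top 52 mm above the lid. Point on its axis, 12 mm below the top; moves with the bolt. Its +y is the level direction in which the bolt slides home. Straps and rails along the bolt are 22 mm high over the lid and the keeper 25 mm: higher up, only the pin is in the way.
- long_chest_keeper (a point): Centre of the keeper's mouth on the long chest, on the bolt's axis, 12 mm above the lid. Keeper: steel bridge 20 mm long, 34 mm wide, on the other leaf. The knob's axis is 90 mm from it (level) when drawn back, 45 mm when home. A loose steel block 60 x 60 x 20 mm lies on the lid at least 55 mm beyond the mouth.
- other_bolt_knob (a point): Same point on the knob of the same kind of bolt on the SQUARE chest (200 x 200 mm, 100 mm high, same grey steel, fixed to the table, a small brass ring on its lid). To be left as it is.

How it is judged:
By the outcome, as a careful person would: the job done as asked, in the order asked, and still so for the second after the job is handed in, with the robot touching nothing.
It also fails if it takes over 32 s, if anything falls off the work surface, if the arm or the gripper's body presses on something with over 40 N, if the wrist force passes 120 N, or if a joint passes its speed limit or range.

## Robot

A 6-joint arm with a two-finger parallel gripper is mounted at the origin on the work surface. World frame = base frame: x ahead of the robot, y to its left, z up, the work surface at z = 0. Lengths are in m, angles in rad, forces in N, time in s.
With the tool pointing down it reaches from about 0.25 to 0.775 m from the base axis. Payload 4 kg.
Tool frame: the origin (TCP) lies at the very end of the fingers, on their centre line; the grasp point (between the pads) lies 19 mm behind it (robot.pinch_z is the distance from the TCP to the grasp point, in m); z points along the fingers, y is the line along which they close (so a half turn about z gives the same grasp; the last joint's range is limited). The gripper opens to 94 mm and grips with 3 to 60 N. Pads are 16 mm wide; open, the fingers measure 119 mm over their backs; the gripper's body (75 mm by 177 mm) begins 78 mm behind the grasp point.
Start: joints at [-1.389, 0.087, 1.371, -0, 1.684, -0.103], TCP at [0.155, -0.528, 0.206] pointing down, gripper open.
Joint ranges: [-3.1, 3.1], [-0.76, 2.03], [0.27, 2.55], [-1.08, 4.22], [0.17, 2.65], [-2.57, 2.57]. Speed limits (rad/s): [2.79, 2.79, 3.14, 3.14, 3.14, 3.14].

## Interface

Orientations are given as [roll, pitch, yaw] about the fixed x, y, z axes, in that order (R = Rz(yaw) Ry(pitch) Rx(roll)).
In Python, from bench import robot gives the robot as it stands.
- The arm moves only by the tool arm_command, never from a script. Its argument "targets" is one flat list of numbers, 7 for each row, row after row: the turn, a rotation vector about the tool's x, y, z in degrees, then the shift along the tool's x, y, z in mm, then the closure, from -1 (fully open) to 1 (shut). In form: [ax, ay, az, x, y, z, hand, ax, ay, az, x, y, z, hand, ...]. A call has 1 to 20 rows; each row is the pose to reach, as a shift and turn from the pose commanded when the call began, along the tool's axes at that moment; what a row does not reach only later rows make up. A row lasts 1/10 s, in which the tool goes at most 50 mm and 8.59 degrees, less where a joint would pass 70% of its speed; a pose out of reach is approached as far as the arm can. A call with a gripper value outside its range is refused whole. The fingers move at their own pace and stop on an object; the grip force is fixed at half the most. Time passes only in rows, so rows that repeat a pose let the fingers close. It gives the time, the measured TCP pose, the force, the opening and the grip force at its end, in the units of the state.
- robot.get_obs(): the state, without advancing time (a new reading comes with each control period).
- robot.snapshot(name): name is "scene" or "side" or "wrist"; returns a dict with "color" (420x560x3 uint8, red, green, blue), "range_z" (420x560 float32, m along the optical axis (not along the pixel's ray), 0 where there is no reading), "fx", "fy", "cx", "cy" (pixels), "T" (4x4, takes a point from camera to world coordinates); the wrist camera has in their place "T_tool_cam" (4x4, takes a point from camera to tool coordinates, whose origin is the TCP and whose axes are the flange's). Camera axes: x right, y down, z forward; pixel columns grow to the right and rows downward; lengths in m; the calibration is good to about 2 mm. A picture is of the moment at which its call begins: read the wrist's pose just before it.
- robot.close_job(): hands the job in; it is judged then, once.
The state is a dict: "time": time; "joint_positions": joint angles; "qvel": joint speeds; "joint_torque": joint torques, N m; "tool_pos": TCP position; "ee_rot": TCP orientation; "wrist_force": force on the tool from outside, world axes, zero at the start; "wrist_torque": the same for the moment, N m; "width": finger opening in m; "finger_force": force on a finger pad.
Only numpy, scipy, OpenCV 4.12 (cv2) and the standard library are available. Lean on these libraries where they do the work, as an engineer would, in place of code of your own. Each camera call takes 0.05 s, during which the arm holds its last target. There are 200 camera calls.

## Working session

There is one attempt and no reset: what is moved stays moved. The work goes in short steps, Python scripts to look and compute and a tool call to move; the robot and the scene stay as the last step left them, time stands still between calls to the robot, and variables do not carry over. Pictures are saved under pics/ and viewed, at most 10 in all, crops included, and the job is handed in when it is done.

Besides the shell and the picture viewer there is one more tool, called by a JSON object that holds its "api" and its "payload". arm_command: Moves the arm, as the interface text tells. Its arguments: {"type":"object","properties":{"targets":{"type":"array"}},"required":["targets"]}

```bash
mkdir -p pics; cat > h.py <<'E'
from bench import robot
import numpy as np, cv2
def save(n,s): cv2.imwrite(f'pics/{n}.png',s['color'][:,:,::-1])
def cloud(s,T):
    v,u=np.mgrid[0:420,0:560]; z=s['range_z']
    P=np.stack([(u-s['cx'])/s['fx']*z,(v-s['cy'])/s['fy']*z,z,np.ones_like(z)],-1)
    return (P@np.asarray(T).T)[...,:3]
E
python3 - <<'E'
from h import *
a=robot.snapshot('scene');b=robot.snapshot('side')
np.savez('s1.npz',**{'a_'+k:v for k,v in a.items()},**{'b_'+k:v for k,v in b.items()})
save('scene1',a);save('side1',b)
for s in(a,b):print(np.round(s['T'],3),s['fx'])
print(robot.get_obs())
E
```

```text
[[-0.762  0.475 -0.441  0.927]
 [ 0.648  0.562 -0.514  0.396]
 [ 0.004 -0.677 -0.736  0.748]
 [ 0.     0.     0.     1.   ]] 381.6969439221644
[[-0.781 -0.444  0.439  0.276]
 [-0.624  0.553 -0.552  0.326]
 [ 0.003 -0.705 -0.709  0.664]
 [ 0.     0.     0.     1.   ]] 407.7898689229736
{'time': 0.1, 'joint_positions': array([-1.38912729e+00,  8.78506689e-02,  1.37207583e+00, -2.31833102e-05,
        1.68357867e+00, -1.03138417e-01]), 'qvel': array([-0.00110297, -0.00087274, -0.00276594, -0.00046435,  0.00047262,
       -0.00168503]), 'joint_torque': array([ 2.77816325e-03, -3.41248512e+01, -3.03303838e+01,  7.18632806e-02,
        3.04062758e-02, -8.81608753e-05]), 'tool_pos': array([ 0.15441501, -0.52737711,  0.20445168]), 'ee_rot': array([-3.13968792e+00, -1.73986170e-04,  2.84804696e-01]), 'wrist_force': array([ 0.01052591,  0.39972698, -0.60028395]), 'wrist_torque': array([ 0.00593192, -0.00176865, -0.02990407]), 'finger_force': 0.0, 'width': 0.09398258984979035}
```

View pics/scene1.png

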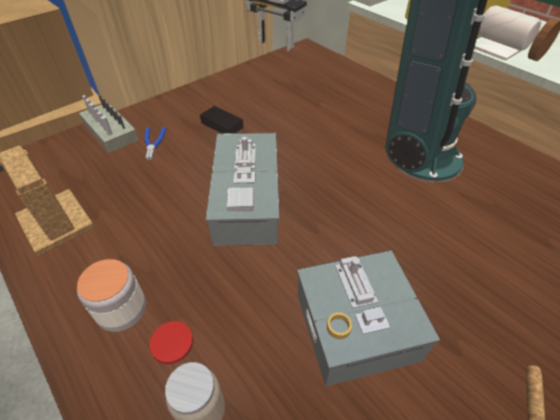

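View pics/side1.png

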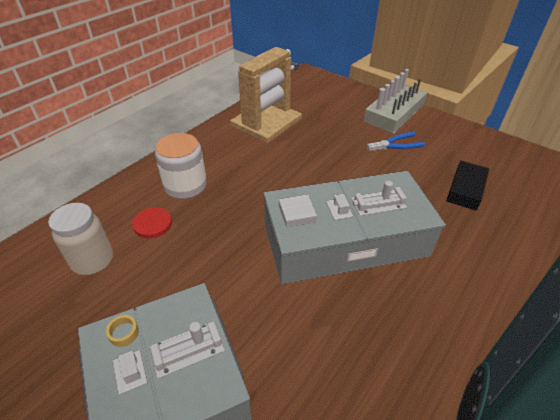

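Both views show the long chest: scene knob near (243,147), keeper (244,173) and block (240,198); side knob near (388,190), keeper (341,207) and block (297,210). The square chest with the brass ring is separate, with its knob at about (345,265) in scene and (196,332) in side.

```bash
python3 - <<'E'
from h import *
d=np.load('s1.npz')
boxes={'a':dict(knob=(225,130,262,165),keep=(228,162,262,186),block=(220,184,260,212),lid=(205,130,285,220)),
       'b':dict(knob=(370,172,405,210),keep=(325,190,358,222),block=(275,192,320,226),lid=(260,170,445,250))}
for c in 'ab':
    s={k[2:]:d[k] for k in d if k[0]==c}; P=cloud(s,s['T'])
    for n,(u0,v0,u1,v1) in boxes[c].items():
        q=P[v0:v1,u0:u1].reshape(-1,3)
        lo,hi=dict(knob=(.134,.165),keep=(.119,.131),block=(.112,.127),lid=(.094,.106))[n]
        q=q[(q[:,2]>lo)&(q[:,2]<hi)]
        if n=='lid': print(c,n,len(q),np.round(np.median(q[:,2]),4),cv2.minAreaRect(q[:,:2].astype(np.float32)*1000))
        else: print(c,n,len(q),np.round([q.mean(0),q.min(0),q.max(0)],4).tolist())
E
```

```text
a knob 46 [[0.4809, -0.2623, 0.1456], [0.4723, -0.2733, 0.1351], [0.4877, -0.2575, 0.1528]]
a keep 106 [[0.5356, -0.1959, 0.1232], [0.5048, -0.2304, 0.1192], [0.5549, -0.1767, 0.1258]]
a block 524 [[0.5964, -0.1275, 0.1185], [0.5558, -0.171, 0.112], [0.636, -0.0896, 0.1221]]
a lid 4616 0.0989 ((522.2918701171875, -211.73086547851562), (322.40496826171875, 166.02391052246094), 51.32841491699219)
b knob 97 [[0.4776, -0.2623, 0.1459], [0.4703, -0.2733, 0.134], [0.4861, -0.2569, 0.1535]]
b keep 170 [[0.5327, -0.1956, 0.1244], [0.5167, -0.2319, 0.1191], [0.5525, -0.1783, 0.1277]]
b block 779 [[0.5915, -0.1272, 0.1196], [0.5531, -0.1721, 0.1121], [0.6348, -0.0891, 0.123]]
b lid 8004 0.1003 ((522.0725708007812, -212.28713989257812), (328.1998291015625, 170.26547241210938), 51.359195709228516)
```

{"api": "arm_command", "payload": {"targets": [0,0,55,348,-137,0,1,0,0,55,348,-137,0,1,0,0,55,348,-137,0,1,0,0,55,348,-137,0,1,0,0,55,348,-137,0,1,0,0,55,348,-137,0,1,0,0,55,348,-137,0,1,0,0,55,348,-137,0,1,0,0,55,348,-137,0,1,0,0,55,348,-137,0,1,0,0,55,348,-137,0,1,0,0,55,348,-137,0,1,0,0,55,348,-137,0,1,0,0,55,348,-137,0,1]}}

```text
time: 1.5
tool_pos: [0.4492, -0.2995, 0.2056]
ee_rot: [3.141, -0.0, -0.677]
wrist_force: [-0.9, 0.4, 0.6]
width: 0.0003
finger_force: 0.0
```

```bash
python3 - <<'E'
from h import *
from scipy.spatial.transform import Rotation as R
o=robot.get_obs();w=robot.snapshot('wrist');save('wrist1',w)
T=np.eye(4);T[:3,:3]=R.from_euler('xyz',o['ee_rot']).as_matrix();T[:3,3]=o['tool_pos']
print(o['time'],o['tool_pos'],np.degrees(o['ee_rot']),o['width'])
P=cloud(w,T@w['T_tool_cam']).reshape(-1,3)
u=np.array([.625,.7806]);n=np.array([-.7806,.625]);c=np.array([.522,-.212])
A=np.c_[(P[:,:2]-c)@u,(P[:,:2]-c)@n,P[:,2]]
k=(abs(A[:,1])<.03)&(A[:,2]<.16)&(w['range_z'].ravel()>0)
for n_,m in dict(knobtop=k&(A[:,2]>.148),knob=k&(A[:,2]>.135),keep=k&(A[:,2]>.119)&(A[:,2]<.13)&(A[:,0]>-.02)&(A[:,0]<.045)).items():
    q=A[m]; print(n_,len(q), np.round([q.mean(0),q.min(0),q.max(0)],4).tolist() if len(q) else '')
E
```

```text
1.5 [ 0.44924487 -0.29947251  0.20556746] [ 1.79990916e+02 -9.03095227e-03 -3.87932035e+01] 0.00034743950971848417
knobtop 269 [[-0.0696, -0.0033, 0.151], [-0.0769, -0.0106, 0.1483], [-0.0613, 0.0047, 0.1527]]
knob 350 [[-0.0702, -0.0044, 0.1489], [-0.0771, -0.0106, 0.135], [-0.0613, 0.0047, 0.1527]]
keep 1170 [[0.0107, -0.0034, 0.1232], [-0.02, -0.0199, 0.119], [0.0321, 0.0143, 0.1268]]
```

{"api": "arm_command", "payload": {"targets": [0,0,0,4,0,25,1,0,0,0,4,0,50,1,0,0,0,4,0,75,1,0,0,0,4,0,75,1,0,0,0,4,-10,75,1,0,0,0,4,-20,75,1,0,0,0,4,-25,75,1,0,0,0,4,-30,75,1,0,0,0,4,-35,75,1,0,0,0,4,-40,75,1,0,0,0,4,-44,75,1,0,0,0,4,-48,75,1,0,0,0,4,-50,75,1,0,0,0,4,-50,75,1]}}

```text
time: 2.95
tool_pos: [0.4847, -0.2613, 0.1301]
ee_rot: [-3.141, 0.001, -0.675]
wrist_force: [-1.0, -2.1, 1.2]
width: 0.0005
finger_force: 1.0
```

```bash
python3 - <<'E'
from h import *
o=robot.get_obs();print(o['time'],o['tool_pos'],o['wrist_force'])
b=robot.snapshot('side');i=b['color'][150:270,250:450,::-1];cv2.imwrite('pics/side2.png',cv2.resize(i,None,fx=4,fy=4,interpolation=cv2.INTER_CUBIC))
E
```

```text
2.95 [ 0.48467367 -0.2613387   0.13008711] [-0.99630785 -2.09935378  1.22356622]
```

View pics/side2.png

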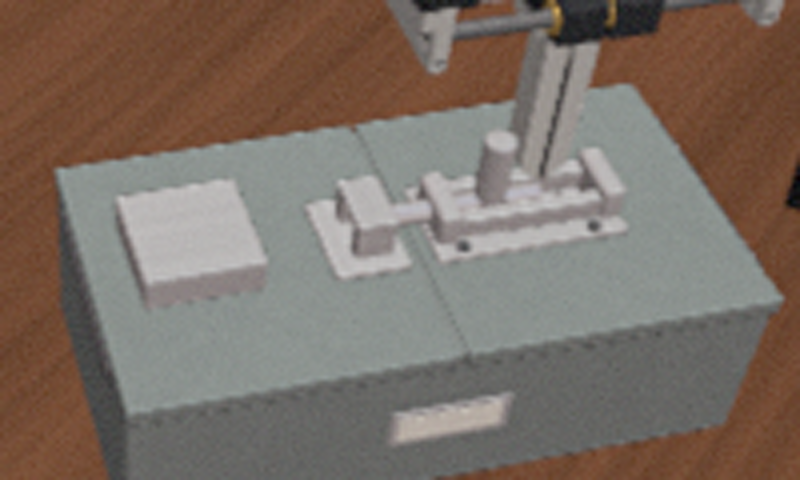

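The crop shows the closed fingers (550,130) behind the knob (498,160), with the rod now reaching the keeper's mouth at about (395,212). I'll keep pushing until the stop.

{"api": "arm_command", "payload": {"targets": [0,0,0,0,-3,0,1,0,0,0,0,-6,0,1,0,0,0,0,-8,0,1,0,0,0,0,-10,0,1,0,0,0,0,-10,0,1]}}

```text
time: 3.5
tool_pos: [0.4899, -0.2546, 0.13]
ee_rot: [3.14, 0.001, -0.675]
wrist_force: [-4.0, -3.4, 1.0]
width: 0.0003
finger_force: 2.7
```

{"api": "arm_command", "payload": {"targets": [0,0,0,0,-2,0,1,0,0,0,0,-4,0,1,0,0,0,0,-4,0,1]}}

```text
time: 3.8
tool_pos: [0.49, -0.2544, 0.1301]
ee_rot: [3.132, 0.002, -0.677]
wrist_force: [-9.3, -10.3, 2.0]
width: 0.0004
finger_force: 6.9
```

{"api": "arm_command", "payload": {"targets": [0,0,0,0,-3,0,1,0,0,0,0,-3,0,1]}}

```text
time: 4.0
tool_pos: [0.4901, -0.2543, 0.1302]
ee_rot: [3.126, 0.002, -0.679]
wrist_force: [-13.7, -15.2, 1.8]
width: 0.0008
finger_force: 10.1
```

{"api": "arm_command", "payload": {"targets": [0,0,0,0,12,0,1,0,0,0,0,30,0,1,0,0,0,0,40,-20,1,0,0,0,0,40,-70,1,0,0,0,0,60,-100,1,0,0,0,0,60,-100,1,0,0,0,0,60,-100,1]}}

```text
time: 4.7
tool_pos: [0.4583, -0.295, 0.2307]
ee_rot: [-3.139, -0.001, -0.675]
wrist_force: [-0.2, 0.4, -1.0]
width: 0.0005
finger_force: 0.0
```

```bash
python3 - <<'E'
from h import *
b=robot.snapshot('side');i=b['color'][150:270,250:450,::-1];cv2.imwrite('pics/side3.png',cv2.resize(i,None,fx=4,fy=4,interpolation=cv2.INTER_CUBIC))
d=np.load('s1.npz')
def knob(s):
    q=cloud(s,s['T'])[165:215,340:410].reshape(-1,3);q=q[(q[:,2]>.136)&(q[:,2]<.16)];return q.mean(0)
print(knob(b),knob({k[2:]:d[k] for k in d if k[0]=='b'}))
print(robot.get_obs()['wrist_force'],robot.get_obs()['tool_pos'])
E
```

```text
[ 0.49970313 -0.23465934  0.14700596] [ 0.47744094 -0.26243918  0.1471336 ]
[ 0.608767    0.0207502  -0.44043117] [ 0.45774976 -0.29448793  0.22918614]
```

View pics/side3.png

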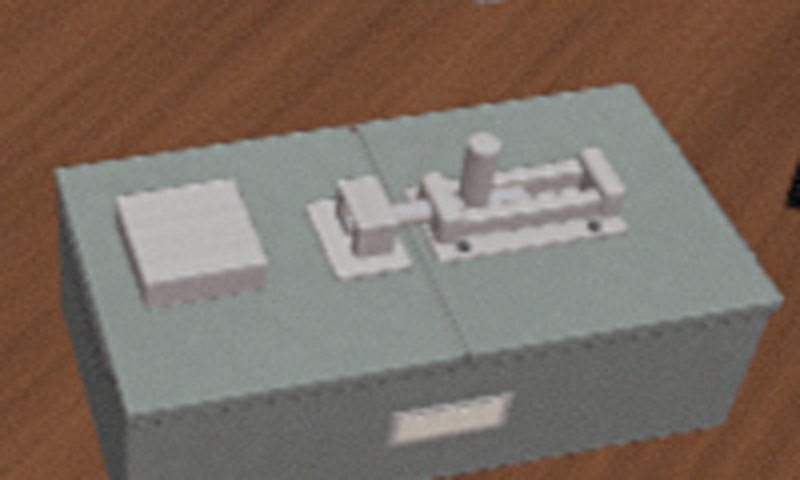

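The knob at (482,165) is against the front strap and the bolt's tip shows at the keeper's far end, near (348,215). The knob moved 35.6 mm and stopped hard at about 20 N.

```bash
python3 -c "
from bench import robot
print(robot.close_job())"
```

```text
the job is handed in; nothing more can be done
None
```

The long chest's bolt is pushed home against its stop, with its tip through the keeper. The square chest's bolt was not touched, and the job is handed in.

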